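# Load the block cooler

## Task

Load the grey bench cooler for pre-chilling: stand the tall brown bottle, the small brown bottle with the glass stopper, the white dropper bottle and the clear vial each in the aluminium block whose well fits it closely, right down on the floor of the well. Carry them upright, set them down rather than drop them, and leave the beaker and the roll of tape where they are.

Things in the scene. Friction and masses are not known exactly. Their poses are not given: they have to be found in the camera images.
- bottle_tall: tall brown screw-capped reagent bottle, 138 mm high, standing; round body 53 to 55 mm across, straight from the base to 92 mm, then a shoulder and a cap about 28 mm across from 112 mm up; 0.15 to 0.29 kg. Origin: centre of the base, z up. Grip the straight body near its top (65 to 92 mm above the base) to leave room for the cap
- bottle_small: small brown reagent bottle with a clear glass ball stopper, 106 mm high with the stopper, standing; round body 45 mm across, straight up to 47 mm, then narrowing to a neck 22 mm across at 60 to 78 mm, the ball stopper above; 0.08 to 0.15 kg. Origin: centre of the base, z up. Grip the body 30 to 48 mm above the base
- dropper: white plastic dropper bottle with a pointed green tip, 95 mm high, standing; round body 31 mm across, straight up to 50 mm, then the green cap and tip; 28 to 49 g. Origin: centre of the base, z up. Grip the body 25 to 50 mm above the base
- vial: clear glass sample vial with a white screw cap, 23 mm across and 46 mm high, standing; straight up to 31 mm, the cap above slightly narrower; about 22 g. Origin: centre of the base, z up. Grip it from about 20 mm above the base up to the cap
- block_a: aluminium block 79 x 79 mm, 40 mm high, with one round blind well, 64 mm bore, for the tall brown bottle; flat well floor 16 mm above the underside, steep lead-in at the mouth, 5 mm wide, 8 mm deep. Origin: centre of the underside, z up, x and y along its sides. Fixed; one of four, edge to edge at 80 mm pitch in the low grey cooler, places vary; block tops 68 mm above the bench, 8 mm above the cooler's rim
- block_b: aluminium block 79 x 79 mm, 40 mm high, with one round blind well, 54 mm bore, for the small brown bottle; flat well floor 18 mm above the underside, steep lead-in at the mouth, 5 mm wide, 8 mm deep. Origin: centre of the underside, z up, x and y along its sides. Fixed; one of four, edge to edge at 80 mm pitch in the low grey cooler, places vary; block tops 68 mm above the bench, 8 mm above the cooler's rim
- block_c: aluminium block 79 x 79 mm, 40 mm high, with one round blind well, 40 mm bore, for the dropper bottle; flat well floor 20 mm above the underside, steep lead-in at the mouth, 5 mm wide, 8 mm deep. Origin: centre of the underside, z up, x and y along its sides. Fixed; one of four, edge to edge at 80 mm pitch in the low grey cooler, places vary; block tops 68 mm above the bench, 8 mm above the cooler's rim
- block_d: aluminium block 79 x 79 mm, 40 mm high, with one round blind well, 31 mm bore, for the vial; flat well floor 26 mm above the underside, steep lead-in at the mouth, 5 mm wide, 8 mm deep. Origin: centre of the underside, z up, x and y along its sides. Fixed; one of four, edge to edge at 80 mm pitch in the low grey cooler, places vary; block tops 68 mm above the bench, 8 mm above the cooler's rim
- beaker: small empty glass beaker, 46 mm across, 58 mm high, standing near the cooler; bystander, not to be moved. Origin: centre of the base
- tape: roll of cream label tape lying flat, 58 mm across, 18 mm high; bystander, not to be moved. Origin: centre of the underside
Not all that is in view belongs to the job. There is more than one size of the bottle_tall; the job needs the larger. Leave any yellow look-alike of the vial alone.

How it is judged (in metres and radians):
At the end, for the whole second after the job is handed in: each of the four containers stands upright (within 0.1 rad) in its own matching block: axis within 8 mm of the well's axis and base on the well floor within 4 mm; all released and at rest (under 0.02 m/s) (horizontal distance between bottle_tall and block_a below 0.008 m and z of bottle_tall in the frame of block_a between 0.012 and 0.02 m and angle between each of bottle_tall, bottle_small, dropper, vial's own z axis and vertical below 0.1 rad and linear speed of each of bottle_tall, bottle_small, dropper, vial below 0.02 m/s and contact force between the fingers and bottle_tall below 0.05 N and horizontal distance between bottle_small and block_b below 0.008 m and z of bottle_small in the frame of block_b between 0.014 and 0.022 m and contact force between the fingers and bottle_small below 0.05 N and horizontal distance between dropper and block_c below 0.008 m and z of dropper in the frame of block_c between 0.016 and 0.024 m and contact force between the fingers and dropper below 0.05 N and horizontal distance between vial and block_d below 0.008 m and z of vial in the frame of block_d between 0.022 and 0.03 m and contact force between the fingers and vial below 0.05 N); the robot touches nothing.
It fails at once if a container is tipped more than 0.6 rad from upright (angle between any of bottle_tall, bottle_small, dropper, vial's own z axis and vertical above 0.6 rad).
It fails at once if a container is dropped or knocked flying (faster than 0.8 m/s with no finger on it, a fall of about 3 cm) ((linear speed of bottle_tall above 0.8 m/s and contact force between the fingers and bottle_tall below 0.01 N) or (linear speed of bottle_small above 0.8 m/s and contact force between the fingers and bottle_small below 0.01 N) or (linear speed of dropper above 0.8 m/s and contact force between the fingers and dropper below 0.01 N) or (linear speed of vial above 0.8 m/s and contact force between the fingers and vial below 0.01 N)).
It fails at once if the beaker or the tape roll is moved by more than 20 mm (distance of any of beaker, tape from where it was at the start of the episode above 0.02 m).
It also fails if it takes over 96 s, if anything falls off the work surface, if the arm or the gripper's body presses on something with over 40 N, if the wrist force passes 120 N, or if a joint passes its speed limit or range.

## Robot

A 6-joint arm with a two-finger parallel gripper is mounted at the origin on the work surface; the furniture and walls round the work are solid. World frame = base frame: x ahead of the robot, y to its left, z up, the work surface at z = 0. Lengths are in mm, angles in degrees, forces in N, time in s.
With the tool pointing down it reaches from about 350 to 850 mm from the base axis. Payload 8.1 kg.
Tool frame: the origin (TCP) lies between the finger pads; the fingertips stand 17 mm ahead of it and the grasp point (between the pads) lies 2 mm behind it; z points along the fingers, y is the line along which they close (so a half turn about z gives the same grasp; the last joint's range is limited). The gripper opens to 85 mm and grips with 20 to 120 N. Pads are 22 mm wide; open, the fingers measure 114 mm over their backs; the gripper's body (76 mm by 85 mm) begins 54 mm behind the grasp point. The pads swing forward as they close: fully open they stand 13 mm farther back than shut.
Start: joints at [-4.893, 7.471, 85.268, -0, 87.261, -4.893], TCP at [600.005, 0.022, 248.292] pointing down, gripper open.
Joint ranges: [-169.43, 169.43], [-51.17, 129.36], [1.28, 143.12], [-76.62, 256.62], [0, 156.53], [-152.29, 152.29]. Speed limits (degrees/s): [136.94, 136.94, 159.86, 180, 180, 180].

## Interface

Orientations are given as [roll, pitch, yaw] about the fixed x, y, z axes, in that order (R = Rz(yaw) Ry(pitch) Rx(roll)).
In Python, from bench import sense, snapshot, hand_in, trace, place_of gives the robot as it stands.
- The arm moves only by the shell command python3 -m handwheel 'ROWS' [FORCE]. ROWS is JSON, a list of rows, each a list of 7 numbers: the opening, from -1 (shut) to 1 (fully open), then the shift along the tool's x, y, z in cm, then the turn, a rotation vector about the tool's x, y, z in rad. A call has 1 to 12 rows; each row shifts and turns the commanded pose from where the row before left it, along the tool's axes as they then stand; what a row does not reach is not made up. A row lasts 1/12 s, in which the tool goes at most 41.7 mm and 7.16 degrees, less where a joint would pass 70% of its speed; a pose out of reach is approached as far as the arm can. A call with a gripper value outside its range is refused whole. The fingers move at their own pace and stop on an object; FORCE is the grip in N (left out, the last holds). Time passes only in rows, so rows that do not move let the fingers close. It gives the time, the measured TCP pose, the force, the opening and the grip force at its end, in the units of the state.
- sense(): the state, without advancing time (a new reading comes with each control period).
- snapshot(name): name is "scene" or "side" or "wrist"; returns a dict with "image" (400x640x3 uint8, red, green, blue), "intrinsics" (3x3 intrinsics, pixels), "k1" (the pictures are not rectified: a ray, as slopes to the right and down, at radius r is drawn at 1 + k1 r^2 times it, then the intrinsics apply), "R" (3x3) and "t" (3): a world point X has camera coordinates R X + t. Camera axes: x right, y down, z forward; pixel columns grow to the right and rows downward; lengths in mm; the calibration is good to about 2 mm. A picture is of the moment at which its call begins. There is no depth.
- hand_in(): hands the job in; it is judged then, once.
Trained networks look in a picture, given as the dict that the camera call returned (one of the last four; its "shot" number tells which), for a name from the list of things; names that differ only in an ending like _2 or _b are one class to them, and where a whole thing is asked for, a point or a joint stands for the part that bears it (a point fixed in the world has none). Each returns a list of dicts, best first, with "conf" (0 to 1); they miss things now and then, are a little off and sometimes report something else, mostly with a low value. They report only what shows in the picture. A call takes as long as a camera call. They do not tell look-alikes from the thing itself.
- trace(picture, query): "pixels" (400x640 bool, what is visible of it).
- place_of(picture, query): "location" ([x, y, z] in mm, in world coordinates, good to about 4 mm: a listed point, or the origin of a listed thing).
The state is a dict: "time": time; "joint_pos": joint angles; "qd": joint speeds; "joint_efforts": joint torques, N m; "tool_pos": TCP position; "tcp_rot": TCP orientation; "ft_force": force on the tool from outside, world axes, zero at the start; "wrist_torque": the same for the moment, N m; "finger_gap": finger opening in mm; "grip_force": force on a finger pad.
Only numpy, scipy, OpenCV 4.12 (cv2) and the standard library are available. Lean on these libraries where they do the work, as an engineer would, in place of code of your own. Each camera call takes 0.05 s, during which the arm holds its last target. There are 200 camera calls.

## Working session

There is one attempt and no reset: what is moved stays moved. The work goes in short steps, Python scripts to look and compute and a shell command to move; the robot and the scene stay as the last step left them, time stands still between calls to the robot, and variables do not carry over. Pictures are saved under pics/ and viewed, at most 14 in all, crops included, and the job is handed in when it is done.

```bash
mkdir -p pics; ls
cat > h.py <<'E'
import numpy as np, cv2
from bench import sense, snapshot, hand_in, trace, place_of
def save(p,n,box=None,s=1):
    im=p["image"][:,:,::-1]
    if box: im=im[box[1]:box[3],box[0]:box[2]]
    cv2.imwrite("pics/"+n,cv2.resize(np.ascontiguousarray(im),None,fx=s,fy=s,interpolation=cv2.INTER_CUBIC))
def proj(p,X):
    c=p["R"]@np.array(X,float)+p["t"]; q=c[:2]/c[2]; q=q*(1+p["k1"]*(q@q)); K=p["intrinsics"]
    return np.array([K[0,0]*q[0]+K[0,2],K[1,1]*q[1]+K[1,2]])
def ray(p,u,z):
    K=p["intrinsics"]; d=np.array([(u[0]-K[0,2])/K[0,0],(u[1]-K[1,2])/K[1,1]]); q=d.copy()
    for _ in range(20): q=d/(1+p["k1"]*(q@q))
    R=np.array(p["R"]); o=-R.T@p["t"]; v=R.T@np.array([q[0],q[1],1]); return o+v*(z-o[2])/v[2]
E
python3 - <<'E'
from h import *
np.set_printoptions(precision=1,suppress=True)
for c in ["scene","side"]:
    p=snapshot(c); save(p,c+"0.png")
    print(c, "cam at", -np.array(p["R"]).T@p["t"])
    for n in ["bottle_tall","bottle_small","dropper","vial","block_a","block_b","block_c","block_d","beaker","tape"]:
        print(n,[(round(d["conf"],2),np.array(d["location"]),proj(p,d["location"])) for d in place_of(p,n)])
p=snapshot("wrist"); save(p,"wrist0.png")
print(sense())
E
```

```text
pics
scene cam at [1243.7    0.7  598.3]
bottle_tall [(0.82, array([485.1, 119.2,   1.1]), array([347.6, 201.8])), (0.74, array([382.4,  93. ,  -1.3]), array([331.4, 177. ])), (0.64, array([565.9, 209.1,  -1.2]), array([394.8, 224.3]))]
bottle_small [(0.66, array([564.5, 210.5,   0.2]), array([395.4, 223.4]))]
dropper [(0.81, array([580. ,  91.3,  -1.2]), array([339.8, 231.7]))]
vial [(0.78, array([632.1, 146.3,  -1.8]), array([370.5, 248.2])), (0.6, array([680.5, 203.5,  -3.1]), array([404.3, 264.7]))]
block_a [(0.95, array([ 530.8, -159.6,   30.1]), array([217.1, 210.5])), (0.82, array([582.5, -59.4,  30.1]), array([264.8, 224.6])), (0.76, array([ 599.8, -136.4,   32. ]), array([225. , 231.5])), (0.6, array([505.5, -82.2,  27.2]), array([255.1, 202.4]))]
block_b [(0.95, array([ 530.8, -159.6,   30.1]), array([217.1, 210.5])), (0.82, array([582.5, -59.4,  30.1]), array([264.8, 224.6])), (0.76, array([ 599.8, -136.4,   32. ]), array([225. , 231.5])), (0.6, array([505.5, -82.2,  27.2]), array([255.1, 202.4]))]
block_c [(0.95, array([ 530.8, -159.6,   30.1]), array([217.1, 210.5])), (0
[... 2327 characters left out ...]
57.8,   28. ]), array([328.2, 253.9])), (0.23, array([678. , 198.7,   0.2]), array([358.4, 193.7]))]
beaker [(0.77, array([432.8, 221.1,   1.7]), array([273.1, 195.6]))]
tape [(0.61, array([644.5, 296.3,  -3.9]), array([340.5, 183.5])), (0.26, array([505.5, -81.8,  27.9]), array([311.5, 236.6]))]
{'time': 1.15, 'joint_pos': array([-4.9,  7.5, 85.3, -0. , 87.3, -4.9]), 'qd': array([ 0. , -0.1, -0.1, -0.1,  0. ,  0. ]), 'joint_efforts': array([  0. , -56.9, -50.1,  -0. ,   0. ,  -0. ]), 'tool_pos': array([600. ,   0. , 248.3]), 'tcp_rot': array([180.,   0.,  90.]), 'ft_force': array([ 0.9, -0.4, -0.2]), 'wrist_torque': array([ 0., -0.,  0.]), 'grip_force': 0.0, 'finger_gap': 85.37553417122162}
```

View images.

Run:
```python
import cv2
a=cv2.imread("pics/scene0.png")[120:300,180:480]; cv2.imwrite("pics/scene0c.png",cv2.resize(a,(800,480),interpolation=cv2.INTER_CUBIC))
a=cv2.imread("pics/side0.png")[100:290,220:420]; cv2.imwrite("pics/side0c.png",cv2.resize(a,(630,598),interpolation=cv2.INTER_CUBIC))
```

```text
(no output)
```

View pics/scene0c.png

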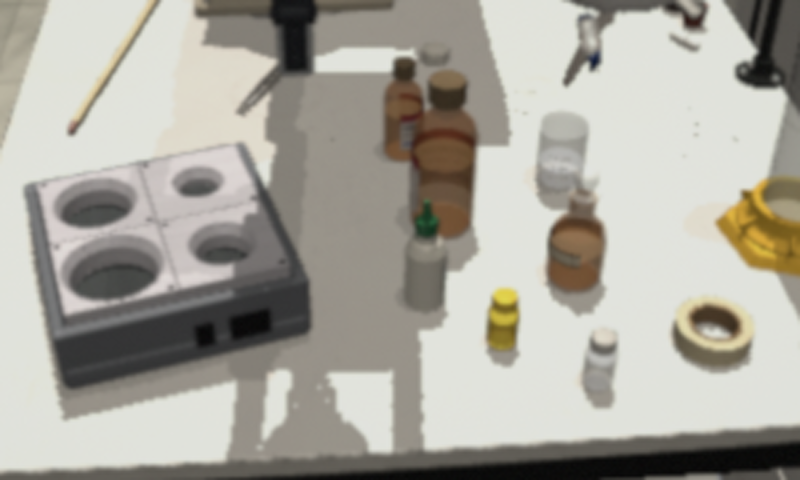

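View pics/side0c.png

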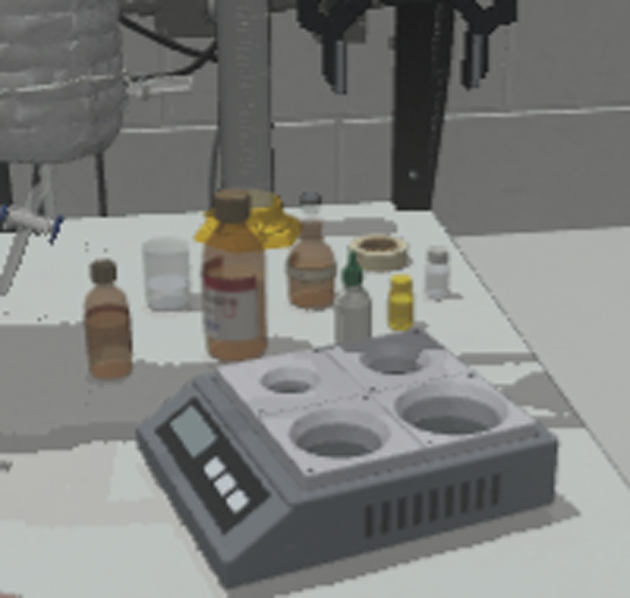

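View pics/wrist0.png

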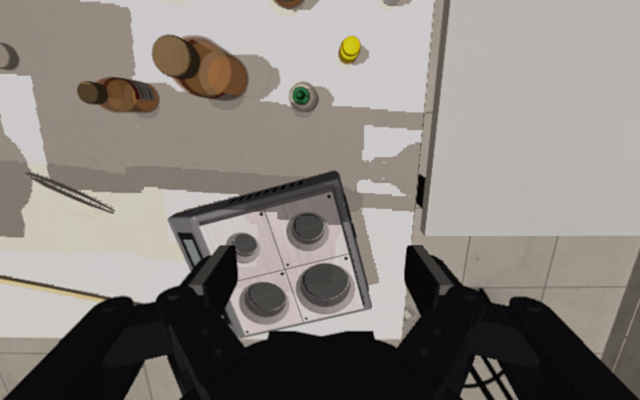

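Scene picture: the amber bottles are at px (347,201), the larger one, and (331,177), a smaller copy of the same shape. The white dropper with green tip is at (340,232), the white-capped vial at (404,265) and the yellow look-alike at (370,248). The stoppered bottle is at (395,223), the tape at (446,245) and the beaker at (390,187). Wells, by size in the image: a (225,231), b (217,210), c (265,225), d (255,202).

bottle_tall is the (347,201) one, because it is plainly the larger. The vial is the (404,265) one, because it is clear with a white cap. Next I move over the objects to confirm and refine from near.

```bash
python3 - <<'E'
from h import *
np.set_printoptions(precision=1,suppress=True)
p=snapshot("wrist"); print("cam",-np.array(p["R"]).T@p["t"])
for n in ["block_a","dropper"]: print(n,[(round(d["conf"],2),np.array(d["location"])) for d in place_of(p,n)])
# well mouths: dark/contours -> fit ellipses from the picture
g=cv2.cvtColor(p["image"],cv2.COLOR_RGB2GRAY)
best={"a":(603,-135),"b":(530,-159),"c":(585,-62),"d":(506,-81)}
for k,X in best.items(): print(k,proj(p,[*X,68]),proj(p,[*X,{"a":44,"b":46,"c":48,"d":54}[k]]))
save(p,"wells.png",(160,165,390,345),3)
E
python3 -m handwheel '[[1,3.6,0,0,0,0,0],[1,3.6,0,0,0,0,0],[1,3.6,0,0,0,0,0],[1,2.2,0,0,0,0,0],[1,0,0,0,0,0,0],[1,0,0,0,0,0,0],[1,0,0,0,0,0,0]]'
python3 - <<'E'
from h import *
np.set_printoptions(precision=1,suppress=True)
p=snapshot("wrist"); save(p,"objs.png")
for n in ["bottle_tall","bottle_small","dropper","vial","beaker","tape"]: print(n,[(round(d["conf"],2),np.array(d["location"]),proj(p,d["location"])) for d in place_of(p,n)])
E
```

```text
cam [600.2  71.2 373.9]
block_a [(0.96, array([585. , -57. ,  28.8])), (0.84, array([504.3, -77.3,  31.3])), (0.68, array([ 525.9, -159.6,   27.3])), (0.65, array([ 607.8, -138.9,   28. ]))]
dropper [(0.88, array([582.2,  84.9,   3.8]))]
a [323.  287.4] [322.9 276.7]
b [265.2 303.9] [268.3 293.3]
c [307.7 233. ] [308.4 226.4]
d [241.2 247.8] [244.3 242.6]
time: 1.88
tool_pos: [600.0, 129.7, 248.2]
tcp_rot: [-180.0, 0.0, 90.0]
ft_force: [-0.4, -1.0, -1.1]
finger_gap: 85.5
grip_force: 0.0
bottle_tall [(0.86, array([383.9,  92. ,  -0.5]), array([163.5, 196.4])), (0.65, array([487.2, 114.1,  -5.1]), array([238. , 179.9]))]
bottle_small [(0.66, array([582.5,  87.6,   3. ]), array([307.7, 200.2])), (0.65, array([563. , 208.5,  -0.4]), array([291.1, 107.3]))]
dropper [(0.59, array([578.1,  86.6,   3.1]), array([304.5, 200.9]))]
vial [(0.74, array([633.3, 137.7,  -0.4]), array([345.7, 163.3])), (0.59, array([677.1, 201.6,   1.3]), array([381.9, 113. ]))]
beaker [(0.62, array([435.5, 224. ,   2.8]), array([187.1,  94.3]))]
tape [(0.74, array([641.8, 296.6,  -4.9]), array([355.8,  29.7]))]
```

View pics/wells.png

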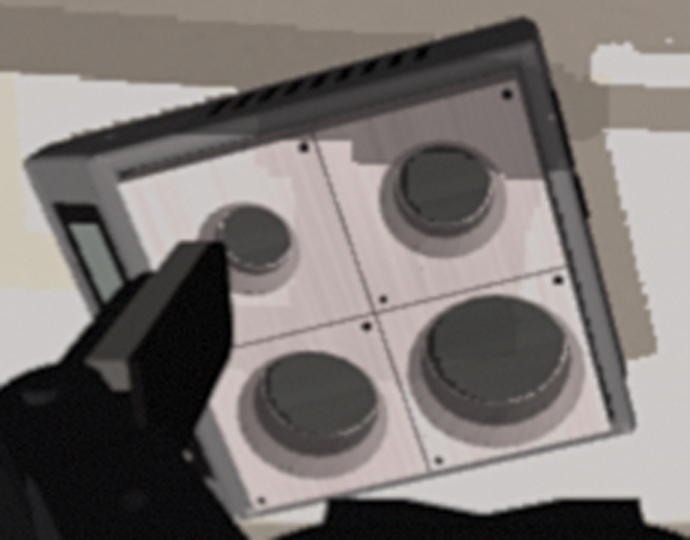

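View pics/objs.png

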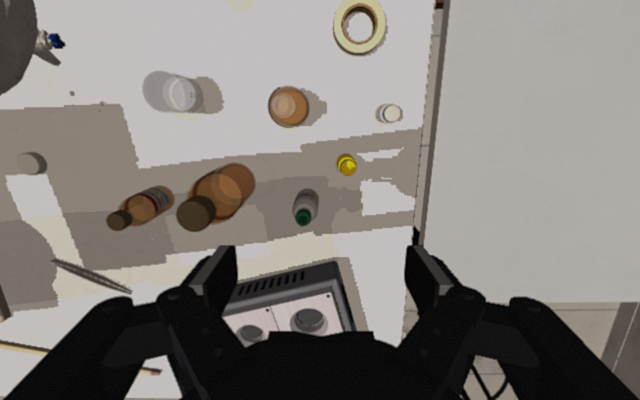

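Run:
```python
from h import *
np.set_printoptions(precision=1,suppress=True)
# wrist calib from hover: same camera pose, shifted by -129.7 in y
p=snapshot("wrist"); d=np.array([0,-129.7,0])
for u in [(285,269.3),(265,209.3),(348.7,254.3),(303.3,321.7),(160+442/3,165+199/3),(160+496/3,165+370/3)]: print(u,ray(p,u,68)+d)
for n,u,z in [("tall cap",(196,213),138),("small stopper",(283,104),106),("vial cap",(391,112),46),("dropper tip",(303,218),88)]: print(n,ray(p,u,z))
```

```text
(285, 269.3) [ 556.8 -110.1   68. ]
(265, 209.3) [537.  -33.3  68. ]
(348.7, 254.3) [633.6 -90.1  68. ]
(303.3, 321.7) [ 577.6 -186.5   68. ]
(307.33333333333337, 231.33333333333331) [584.7 -60.4  68. ]
(325.33333333333337, 288.3333333333333) [ 605.8 -136.8   68. ]
tall cap [490.5 116.9 138. ]
small stopper [566.7 208.9 106. ]
vial cap [678.2 202.2  46. ]
dropper tip [581.3  93.3  88. ]
```

```bash
python3 -m handwheel '[[1,-0.5,-3.8,0,0,0,0],[1,-0.5,-3.8,0,0,0,0],[1,-0.5,-3.7,0,0,0,0],[1,0,0,3.5,0,0,0],[1,0,0,3.5,0,0,0],[1,0,0,3.3,0,0,0],[1,0,0,3.0,0,0,0],[1,0,0,1.8,0,0,0],[1,0,0,1.0,0,0,0],[1,0,0,0,0,0,0],[0,0,0,0,0,0,0],[0,0,0,0,0,0,0]]' 45
python3 -m handwheel '[[-1,0,0,0,0,0,0],[-1,0,0,0,0,0,0],[-1,0,0,0,0,0,0],[-1,0,0,0,0,0,0],[-1,0,0,0,0,0,0],[-1,0,0,0,0,0,0],[-1,0,0,0,0,0,0],[-1,0,0,0,0,0,0]]' 45
```

```text
time: 3.28
tool_pos: [488.4, 115.1, 89.1]
tcp_rot: [179.8, -0.0, 90.0]
ft_force: [0.1, -0.3, 0.4]
finger_gap: 64.2
grip_force: 0.0
time: 3.95
tool_pos: [488.5, 115.3, 89.7]
tcp_rot: [179.8, -0.0, 90.0]
ft_force: [-1.6, -0.4, 6.1]
finger_gap: 51.1
grip_force: 45.9
```

```bash
python3 -m handwheel '[[0.7,0,0,0,0,0,0],[0.7,0,0,0,0,0,0],[0.7,0,0,0,0,0,0],[0.7,0,0,0.3,0,0,0],[0.7,0,0,0.2,0,0,0],[0.7,0,0,0,0,0,0],[-1,0,0,0,0,0,0],[-1,0,0,0,0,0,0],[-1,0,0,0,0,0,0],[-1,0,0,0,0,0,0],[-1,0,0,0,0,0,0],[-1,0,0,0,0,0,0]]' 45
python3 - <<'E'
from h import *
p=snapshot("wrist"); save(p,"g1.png")
print(sense())
E
```

```text
time: 4.95
tool_pos: [487.0, 115.1, 82.4]
tcp_rot: [-180.0, -0.0, 90.0]
ft_force: [-2.0, -0.0, 3.0]
finger_gap: 50.7
grip_force: 47.3
{'time': 5.0, 'joint_pos': array([7.41820752e+00, 5.89366575e-01, 1.10542171e+02, 1.11972555e-03,
       6.88691395e+01, 7.41850031e+00]), 'qd': array([-0.03343369,  0.00433249, -0.00499925,  0.03138035, -0.05465904,
       -0.14859373]), 'joint_efforts': array([-1.31625929e-01, -4.44827485e+01, -4.46400368e+01, -2.82663724e-02,
       -7.04458002e-01,  1.64092889e-04]), 'tool_pos': array([486.99430153, 115.0454363 ,  82.41636256]), 'tcp_rot': array([-1.79999194e+02, -9.48315876e-04,  8.99993035e+01]), 'ft_force': array([-1.78279926,  0.43271717,  3.76367085]), 'wrist_torque': array([-0.00792906,  0.33047766,  0.026422  ]), 'grip_force': 47.296399804763496, 'finger_gap': 51.04273850521998}
```

View pics/g1.png

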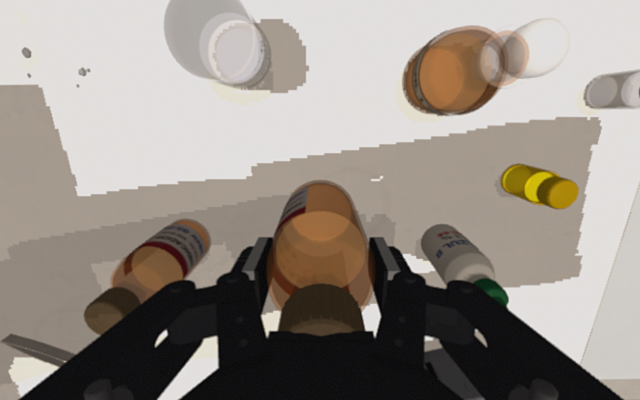

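```bash
python3 -m handwheel '[[-1,0,0,-0.5,0,0,0],[-1,0,0,-2,0,0,0],[-1,0,0,-3,0,0,0],[-1,0,0,-3,0,0,0],[-1,-0.6,0.3,-2.3,0,0,0],[-1,-1.6,0.8,0,0,0,0],[-1,-2.6,1.2,0,0,0,0],[-1,-2.8,1.3,0,0,0,0],[-1,-2.8,1.3,0,0,0,0],[-1,-2.8,1.3,0,0,0,0],[-1,-2.8,1.3,0,0,0,0],[-1,-2.8,1.3,0,0,0,0]]'
python3 -m handwheel '[[-1,-2.6,1.2,0,0,0,0],[-1,-2.0,0.9,0,0,0,0],[-1,-1.2,0.6,0,0,0,0],[-1,-0.6,0.4,0,0,0,0],[-1,0,0,0,0,0,0],[-1,0,0,0,0,0,0],[-1,0,0,0,0,0,0]]'
python3 - <<'E'
from h import *
np.set_printoptions(precision=1,suppress=True)
for c in ["scene","side"]:
    p=snapshot(c); save(p,"t1%s.png"%c,(170,100,420,290),2.5); print([(round(d["conf"],2),np.array(d["location"])) for d in place_of(p,"bottle_tall")])
E
```

```text
time: 6.0
tool_pos: [575.2, -74.4, 190.0]
tcp_rot: [-180.0, -0.0, 90.0]
ft_force: [0.0, 0.6, -3.2]
finger_gap: 51.0
grip_force: 47.8
time: 6.58
tool_pos: [605.7, -135.6, 190.2]
tcp_rot: [-180.0, -0.0, 90.1]
ft_force: [0.5, 0.1, -3.1]
finger_gap: 51.4
grip_force: 47.8
[(0.78, array([383.7,  91.3,   0.9]))]
[(0.76, array([378.8,  93.8,   2.9])), (0.6, array([ 604.4, -138.6,  106.8]))]
```

View pics/t1scene.png

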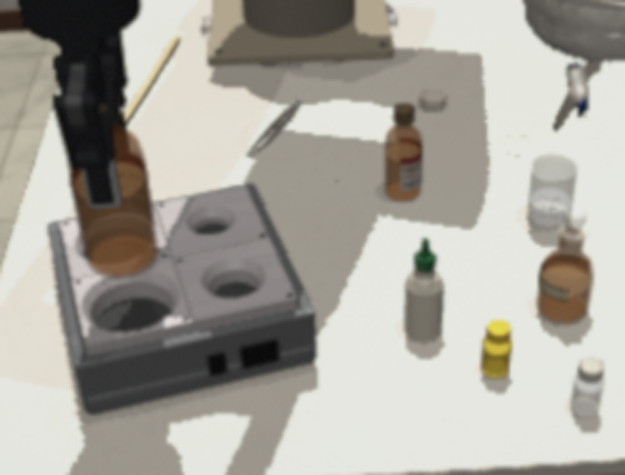

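The picture shows the large bottle held upright above well a, its base near px (218,207) in the full frame. The other objects have not moved.

```bash
python3 -m handwheel '[[-1,-0.3,0,1,0,0,0],[-1,0,0,2,0,0,0],[-1,0,0,1.5,0,0,0],[-1,0,0,0.8,0,0,0],[-1,0,0,0.5,0,0,0],[-1,0,0,0.2,0,0,0],[-1,0,0,0.1,0,0,0],[-1,0,0,0.1,0,0,0],[-1,0,0,0,0,0,0],[-1,0,0,0,0,0,0]]'
```

```text
time: 7.62
tool_pos: [606.5, -140.1, 129.2]
tcp_rot: [179.9, 0.0, 90.0]
ft_force: [-0.5, -0.3, -2.7]
finger_gap: 51.4
grip_force: 47.8
```

```bash
python3 -m handwheel '[[-1,0.1,0,0.1,0,0,0],[-1,0,0,0.1,0,0,0],[-1,0,0,0.05,0,0,0],[-1,0,0,0,0,0,0],[-1,0,0,0,0,0,0]]'
```

```text
time: 8.03
tool_pos: [606.3, -139.1, 126.4]
tcp_rot: [180.0, 0.0, 90.0]
ft_force: [-1.2, 0.1, 3.9]
finger_gap: 51.1
grip_force: 48.3
```

```bash
python3 -m handwheel '[[0.3,0,0,0,0,0,0],[0.4,0,0,0,0,0,0],[0.7,0,0,0,0,0,0],[0.8,0,0,0,0,0,0],[0.8,0,0,0,0,0,0],[0.8,0,0,-0.5,0,0,0],[0.8,0,0,-2,0,0,0],[0.8,0,0,-3,0,0,0],[1,0,0,-3,0,0,0],[1,0,0,-2.5,0,0,0],[1,0,0,0,0,0,0]]'
python3 - <<'E'
from h import *
np.set_printoptions(precision=1,suppress=True)
for c in ["scene","side"]:
    p=snapshot(c); print([(round(d["conf"],2),np.array(d["location"])) for d in place_of(p,"bottle_tall")], [(round(d["conf"],2),np.array(d["location"])) for d in place_of(p,"dropper")])
E
```

```text
time: 8.95
tool_pos: [608.9, -139.9, 243.8]
tcp_rot: [179.4, 0.2, 90.0]
ft_force: [-0.0, -0.2, 1.0]
finger_gap: 85.5
grip_force: 0.0
[(0.98, array([380.6,  91.2,  -0.7])), (0.64, array([ 604.9, -138.6,   46.4]))] [(0.78, array([580.8,  90.9,  -0.5]))]
[(0.76, array([381.2,  92.3,  -3. ])), (0.63, array([ 606. , -144.6,   44.2])), (0.34, array([564. , 206.8,   4. ]))] [(0.81, array([576.3,  86.1,   1.6]))]
```

```bash
python3 -m handwheel '[[1,2.0,-0.3,0,0,0,0],[1,3.5,-0.4,0,0,0,0],[1,3.5,-0.4,0,0,0,0],[1,3.5,-0.4,0,0,0,0],[1,3.5,-0.4,0,0,0,0],[1,3.5,-0.4,0,0,0,0],[1,2.2,-0.3,0,0,0,0],[1,1.0,0,0,0,0,0],[1,0,0,3,0,0,0],[1,0,0,3.5,0,0,0],[1,0,0,0,0,0,0],[1,0,0,0,0,0,0]]'
python3 - <<'E'
from h import *
np.set_printoptions(precision=1,suppress=True)
p=snapshot("wrist"); save(p,"d1.png"); print([(round(d["conf"],2),np.array(d["location"])) for d in place_of(p,"dropper")],sense()["tool_pos"])
E
```

```text
time: 10.25
tool_pos: [577.7, 87.4, 167.8]
tcp_rot: [-179.6, 0.0, 90.0]
ft_force: [-0.9, -0.3, 0.9]
finger_gap: 85.5
grip_force: 0.0
[(0.56, array([580.4,  87.9,   2.8]))] [580.6  87.5 172.2]
```

Aligned at (580.4, 87.9). I lower to TCP z 43 and grip.

```bash
python3 -m handwheel '[[1,0,0,2.5,0,0,0],[0.6,0,0,3.5,0,0,0],[0.4,0,0,3.5,0,0,0],[0.4,0,0,2,0,0,0],[0.4,0,0,1,0,0,0],[0.4,0,0,0.3,0,0,0],[0.4,0,0,0,0,0,0],[0.2,0,0,0,0,0,0],[0,0,0,0,0,0,0],[-1,0,0,0,0,0,0],[-1,0,0,0,0,0,0],[-1,0,0,0,0,0,0]]' 25
python3 -m handwheel '[[-1,0,0,0,0,0,0],[-1,0,0,0,0,0,0],[-1,0,0,0,0,0,0]]' 25
```

```text
time: 11.35
tool_pos: [581.6, 88.1, 44.9]
tcp_rot: [179.8, -0.0, 90.0]
ft_force: [-0.8, -1.3, 5.7]
finger_gap: 29.7
grip_force: 24.4
time: 11.6
tool_pos: [581.6, 88.1, 44.9]
tcp_rot: [179.8, -0.0, 90.0]
ft_force: [0.1, 0.5, 5.6]
finger_gap: 29.8
grip_force: 24.4
```

```bash
python3 -m handwheel '[[-1,0,0,-0.5,0,0,0],[-1,0,0,-2,0,0,0],[-1,0,0,-3,0,0,0],[-1,0,0,-2.5,0,0,0],[-1,-1,0,-1.5,0,0,0],[-1,-2.5,0,0,0,0,0],[-1,-3,0.1,0,0,0,0],[-1,-3,0.1,0,0,0,0],[-1,-2.7,0.1,0,0,0,0],[-1,-1.7,0.1,0,0,0,0],[-1,-1,0,0,0,0,0],[-1,0,0,0,0,0,0]]'
python3 -m handwheel '[[-1,0,0,0,0,0,0],[-1,0,0,0,0,0,0]]'
python3 - <<'E'
from h import *
np.set_printoptions(precision=1,suppress=True)
for c in ["side","scene"]:
    p=snapshot(c); print([(round(d["conf"],2),np.array(d["location"])) for d in place_of(p,"dropper")],sense()["tool_pos"])
E
```

```text
time: 12.6
tool_pos: [584.0, -62.8, 138.2]
tcp_rot: [180.0, 0.0, 89.9]
ft_force: [0.5, 0.4, 0.2]
finger_gap: 29.4
grip_force: 24.9
time: 12.77
tool_pos: [583.9, -59.9, 137.8]
tcp_rot: [-180.0, -0.0, 90.0]
ft_force: [-0.5, 0.1, -0.4]
finger_gap: 29.9
grip_force: 24.9
[(0.8, array([581.8, -63.6,  95.1]))] [584.  -59.7 137.8]
[(0.72, array([583.2, -57. ,  96. ])), (0.56, array([507.5, -82.2,  30.7]))] [584.  -59.9 137.8]
```

```bash
python3 -m handwheel '[[-1,-0.1,0.15,1,0,0,0],[-1,0,0,1.5,0,0,0],[-1,0,0,1,0,0,0],[-1,0,0,0.4,0,0,0],[-1,0,0,0.2,0,0,0],[-1,0,0,0.1,0,0,0],[-1,0,0,0,0,0,0],[-1,0,0,0,0,0,0]]'
python3 -m handwheel '[[-1,0,0,0.1,0,0,0],[-1,0,0,0.1,0,0,0],[-1,0,0,0.05,0,0,0],[-1,0,0,0,0,0,0],[-1,0,0,0,0,0,0]]'
```

```text
time: 13.63
tool_pos: [586.0, -62.1, 96.5]
tcp_rot: [179.9, 0.0, 90.0]
ft_force: [-0.3, 0.6, -0.7]
finger_gap: 29.8
grip_force: 24.9
time: 14.05
tool_pos: [585.5, -62.0, 93.3]
tcp_rot: [-180.0, 0.0, 90.0]
ft_force: [-0.1, 0.2, -0.2]
finger_gap: 29.5
grip_force: 24.9
```

```bash
python3 -m handwheel '[[-1,0,0,0.1,0,0,0],[-1,0,0,0.05,0,0,0],[-1,0,0,0,0,0,0],[-1,0,0,0,0,0,0]]'
```

```text
time: 14.38
tool_pos: [585.7, -62.0, 92.9]
tcp_rot: [180.0, 0.0, 90.0]
ft_force: [-3.7, 0.4, 7.4]
finger_gap: 29.6
grip_force: 25.6
```

```bash
python3 -m handwheel '[[-0.2,0,0,0,0,0,0],[0,0,0,0,0,0,0],[0.2,0,0,0,0,0,0],[0.2,0,0,0,0,0,0],[0.3,0,0,-0.5,0,0,0],[0.3,0,0,-2,0,0,0],[0.3,0,0,-3.5,0,0,0],[0.3,0,0,-3.5,0,0,0],[0.3,1.5,0,-1.5,0,0,0],[0.3,3,-0.2,0,0,0,0],[0.3,3.5,-0.4,0,0,0,0],[0.3,3.8,-0.4,0,0,0,0]]'
python3 -m handwheel '[[0.3,3.8,-0.4,0,0,0,0],[0.3,3.8,-0.4,0,0,0,0],[0.3,3.5,-0.3,0,0,0,0],[0.3,2.5,0,0,0,0,0],[0.3,1.6,0,0,0,0,0],[0.3,0,0,0,0,0,0],[0.3,0,0,0,0,0,0],[0.3,0,0,0,0,0,0]]'
python3 - <<'E'
from h import *
np.set_printoptions(precision=1,suppress=True)
p=snapshot("wrist"); save(p,"s1.png",(160,60,480,300),2.4); print([(round(d["conf"],2),np.array(d["location"])) for d in place_of(p,"bottle_small")],sense()["tool_pos"])
p=snapshot("side"); print([(round(d["conf"],2),np.array(d["location"])) for d in place_of(p,"dropper")])
p=snapshot("scene"); print([(round(d["conf"],2),np.array(d["location"])) for d in place_of(p,"dropper")])
E
```

```text
time: 15.38
tool_pos: [575.8, 56.3, 202.9]
tcp_rot: [179.9, 0.0, 89.9]
ft_force: [0.8, -0.0, -0.4]
finger_gap: 56.0
grip_force: 0.0
time: 16.05
tool_pos: [564.6, 207.4, 201.9]
tcp_rot: [-180.0, 0.0, 90.0]
ft_force: [0.5, -0.0, -1.3]
finger_gap: 55.9
grip_force: 0.0
[(0.63, array([562. , 211.9,  -3.5]))] [564.7 206.8 201.9]
[(0.74, array([583.1, -62.6,  48.5]))]
[(0.57, array([584.7, -59.7,  45.9]))]
```

View pics/s1.png

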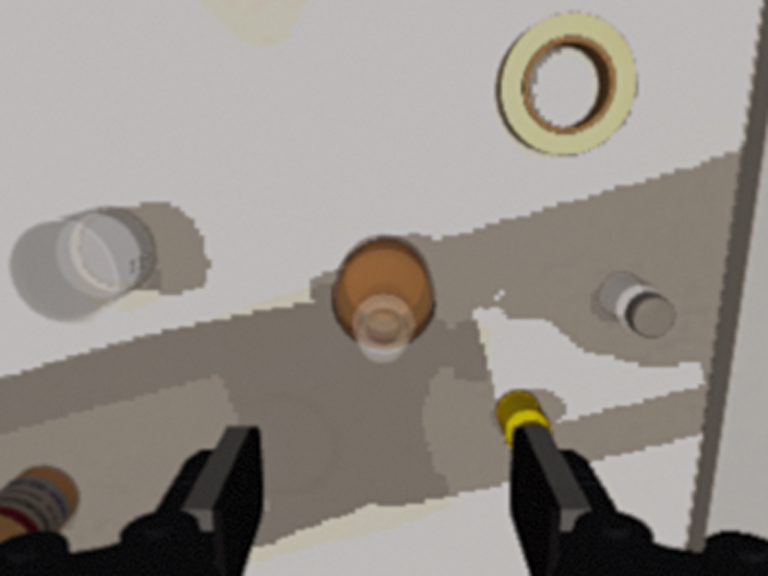

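The crop shows the small bottle near px (320,180) with its stopper at (320,195), centred between the fingers. The palm would hit the stopper in a vertical body grip (grasp height 48 + 54 is less than 106), so I take the straight 22 mm neck instead and test it with a small lift.

```bash
python3 -m handwheel '[[0.3,0.2,0,2,0,0,0],[0.3,0,0,3.5,0,0,0],[0.3,0,0,3.5,0,0,0],[0.3,0,0,2.3,0,0,0],[0.3,0,0,1.2,0,0,0],[0.2,0,0,0.4,0,0,0],[0,0,0,0,0,0,0],[-0.2,0,0,0,0,0,0],[-0.4,0,0,0,0,0,0],[-1,0,0,0,0,0,0],[-1,0,0,0,0,0,0],[-1,0,0,0,0,0,0]]' 35
python3 -m handwheel '[[-1,0,0,0,0,0,0],[-1,0,0,0,0,0,0],[-1,0,0,0,0,0,0],[-1,0,0,0,0,0,0]]' 35
```

```text
time: 17.35
tool_pos: [566.1, 210.6, 75.7]
tcp_rot: [179.8, -0.1, 90.0]
ft_force: [-2.6, 0.3, 6.2]
finger_gap: 20.9
grip_force: 41.3
time: 17.68
tool_pos: [566.1, 210.5, 75.7]
tcp_rot: [179.8, -0.1, 90.0]
ft_force: [-2.9, -0.2, 7.0]
finger_gap: 20.7
grip_force: 41.2
```

```bash
python3 -m handwheel '[[-1,0,0,-0.5,0,0,0],[-1,0,0,-0.5,0,0,0],[-1,0,0,-0.5,0,0,0],[-1,0,0,0,0,0,0],[-1,0,0,0,0,0,0],[-1,0,0,0,0,0,0]]'
python3 - <<'E'
from h import *
np.set_printoptions(precision=1,suppress=True)
for c in ["side","scene"]:
    p=snapshot(c); print([(round(d["conf"],2),np.array(d["location"])) for d in place_of(p,"bottle_small")])
    if c=="side": save(p,"s2.png",(260,120,380,220),5)
E
```

```text
time: 18.18
tool_pos: [564.5, 210.0, 87.8]
tcp_rot: [180.0, 0.0, 90.0]
ft_force: [1.0, 1.1, -1.8]
finger_gap: 20.6
grip_force: 40.0
[(0.85, array([562.2, 204.3,  12.9])), (0.69, array([ 604.5, -133.6,   34.8]))]
[(0.98, array([568.8, 212.9,  11.2]))]
```

View pics/s2.png

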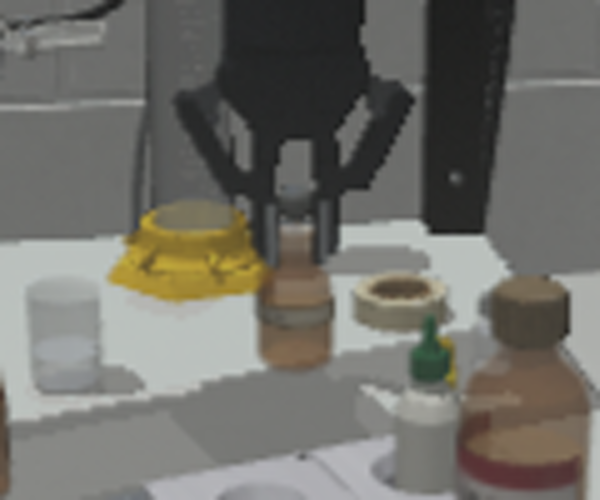

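```bash
python3 -m handwheel '[[-1,0,0,-1.5,0,0,0],[-1,0,0,-2.5,0,0,0],[-1,0,0,-2.5,0,0,0],[-1,-0.8,-0.2,-2,0,0,0],[-1,-1.8,-0.4,-1,0,0,0],[-1,-2.6,-0.8,0,0,0,0],[-1,-3,-0.9,0,0,0,0],[-1,-3,-0.9,0,0,0,0],[-1,-3,-0.9,0,0,0,0],[-1,-3,-0.9,0,0,0,0],[-1,-2.8,-0.8,0,0,0,0],[-1,-2,-0.4,0,0,0,0]]'
python3 -m handwheel '[[-1,-1,-0.2,0,0,0,0.06],[-1,0,0,0,0,0,0.12],[-1,0,0,0,0,0,0.12],[-1,0,0,0,0,0,0.12],[-1,0,0,0,0,0,0.12],[-1,0,0,0,0,0,0.12],[-1,0,0,0,0,0,0.12],[-1,0,0,0,0,0,0.12],[-1,0,0,0,0,0,0.12],[-1,0,0,0,0,0,0.12],[-1,0,0,0,0,0,0.12],[-1,0,0,0,0,0,0.0525]]'
python3 -m handwheel '[[-1,0,0,0,0,0,0],[-1,0,0,0,0,0,0],[-1,0,0,0,0,0,0]]'
cat >> h.py <<'E'
def go(x,y):
    from scipy.spatial.transform import Rotation as T
    s=sense(); R=T.from_euler("xyz",s["tcp_rot"],degrees=True).as_matrix(); d=np.array([x,y,s["tool_pos"][2]])-s["tool_pos"]
    print("pos",s["tool_pos"],"rot",s["tcp_rot"],"tool shift cm",R.T@d/10)
E
python3 -c "
from h import *
np.set_printoptions(precision=2,suppress=True); go(528.3,-158.9)"
```

```text
time: 19.38
tool_pos: [501.4, -12.1, 182.6]
tcp_rot: [-180.0, 0.0, 90.0]
ft_force: [-0.4, 0.2, -1.8]
finger_gap: 20.9
grip_force: 40.0
time: 20.38
tool_pos: [500.3, -20.0, 182.6]
tcp_rot: [-180.0, 0.0, 14.4]
ft_force: [0.4, -0.0, -1.8]
finger_gap: 20.9
grip_force: 40.0
time: 20.63
tool_pos: [500.4, -20.0, 182.7]
tcp_rot: [-180.0, 0.0, 14.9]
ft_force: [0.8, 0.2, -1.2]
finger_gap: 20.9
grip_force: 40.0
pos [500.4  -19.96 182.68] rot [-179.99    0.01   14.93] tool shift cm [-0.88 14.14 -0.  ]
```

```bash
python3 -m handwheel '[[-1,-0.08,1,0,0,0,0],[-1,-0.1,2,0,0,0,0],[-1,-0.2,2.7,0,0,0,0],[-1,-0.2,2.7,0,0,0,0],[-1,-0.2,2.5,0,0,0,0],[-1,-0.1,1.8,0,0,0,0],[-1,0,1,0,0,0,0],[-1,0,0.44,0,0,0,0],[-1,0,0,0,0,0,0],[-1,0,0,0,0,0,0],[-1,0,0,0,0,0,0]]'
python3 - <<'E'
from h import *
np.set_printoptions(precision=2,suppress=True)
for c in ["side","scene"]:
    p=snapshot(c); print([(round(d["conf"],2),np.array(d["location"])) for d in place_of(p,"bottle_small")])
    save(p,"s3%s.png"%c,(170,80,420,280),2.5)
go(528.3,-158.9)
E
```

```text
time: 21.55
tool_pos: [528.0, -158.0, 182.7]
tcp_rot: [-180.0, 0.0, 14.9]
ft_force: [-0.9, 0.4, -1.5]
finger_gap: 20.6
grip_force: 40.0
[(0.98, array([ 526.1, -157.4,  109.9])), (0.23, array([582.1, -60.2,  48.9]))]
[(0.65, array([ 530.7, -155.8,  106.6]))]
pos [ 528.15 -158.19  182.88] rot [-180.     -0.01   14.86] tool shift cm [-0.    0.07 -0.  ]
```

View pics/s3side.png

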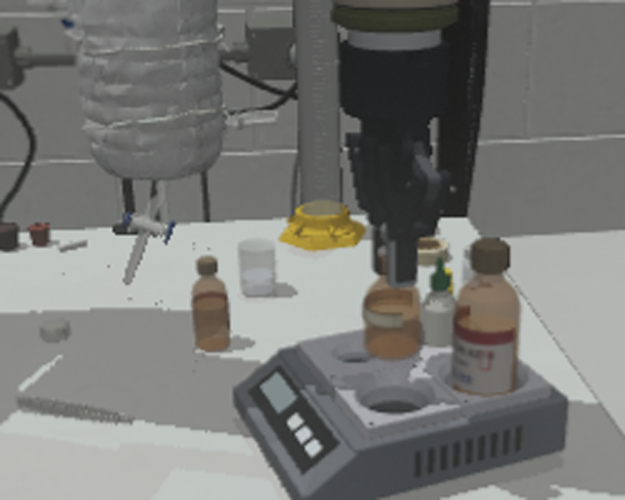

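The small bottle hangs upright above well b (base near px (327,222) in the full frame). Lowering.

```bash
python3 -m handwheel '[[-1,0,0.15,1,0,0,0],[-1,0,0,1.8,0,0,0],[-1,0,0,1.5,0,0,0],[-1,0,0,0.8,0,0,0],[-1,0,0,0.4,0,0,0],[-1,0,0,0.2,0,0,0],[-1,0,0,0.1,0,0,0],[-1,0,0,0,0,0,0],[-1,0,0,0,0,0,0]]'
python3 -m handwheel '[[-1,0,0,0.1,0,0,0],[-1,0,0,0.1,0,0,0],[-1,0,0,0,0,0,0],[-1,0,0,0,0,0,0]]'
```

```text
time: 22.5
tool_pos: [529.1, -160.6, 125.7]
tcp_rot: [179.9, -0.1, 14.8]
ft_force: [-0.1, -0.0, -0.9]
finger_gap: 20.7
grip_force: 40.0
time: 22.83
tool_pos: [528.5, -160.4, 122.9]
tcp_rot: [180.0, -0.0, 14.8]
ft_force: [-0.0, 0.6, -1.7]
finger_gap: 20.6
grip_force: 40.0
```

```bash
python3 -m handwheel '[[-1,0,0,0.1,0,0,0],[-1,0,0,0.05,0,0,0],[-1,0,0,0,0,0,0],[-1,0,0,0,0,0,0]]'
```

```text
time: 23.17
tool_pos: [528.7, -160.4, 121.7]
tcp_rot: [180.0, -0.0, 14.8]
ft_force: [-0.5, 1.4, 3.8]
finger_gap: 20.8
grip_force: 40.7
```

```bash
python3 -m handwheel '[[-0.6,0,0,0,0,0,0],[-0.4,0,0,0,0,0,0],[-0.2,0,0,0,0,0,0],[0,0,0,0,0,0,0],[0,0,0,-0.5,0,0,0],[0,0,0,-2,0,0,0],[0,0,0,-3.5,0,0,0],[0,0,0,-3.5,0,0,0],[0,0,0,-2,0,0,0],[0,0,0,0,0,0,0],[0,0,0,0,0,0,0],[0,0,0,0,0,0,0]]'
python3 - <<'E'
from h import *
np.set_printoptions(precision=2,suppress=True)
for c in ["side","scene"]:
    p=snapshot(c)
    for n in ["bottle_small","vial"]: print(n,[(round(d["conf"],2),np.array(d["location"])) for d in place_of(p,n)])
go(677.5,201.5)
E
```

```text
time: 24.17
tool_pos: [528.1, -160.3, 235.6]
tcp_rot: [-180.0, 0.0, 14.8]
ft_force: [0.9, 0.3, -0.2]
finger_gap: 42.5
grip_force: 0.0
bottle_small [(0.6, array([ 525.7, -160.6,   49.2]))]
vial [(0.45, array([678.6, 199.3,   0.9]))]
bottle_small []
vial [(0.7, array([630.6, 145.3,  -2.1])), (0.66, array([681.8, 204.3,  -4.5])), (0.59, array([ 600.4, -140.7,   43.9]))]
pos [ 527.99 -160.19  235.11] rot [-179.93    0.09   14.8 ] tool shift cm [ 23.69 -31.15  -0.  ]
```

```bash
python3 -m handwheel '[[0,1.2,-1.5,0,0,0,0],[0,2.2,-2.9,0,0,0,0],[0,2.4,-3.1,0,0,0,0],[0,2.4,-3.1,0,0,0,0],[0,2.4,-3.1,0,0,0,0],[0,2.4,-3.1,0,0,0,0],[0,2.4,-3.1,0,0,0,0],[0,2.4,-3.1,0,0,0,0],[0,2.4,-3.1,0,0,0,0],[0,2.0,-2.8,0,0,0,0],[0,1.0,-1.5,0,0,0,0],[0,0.5,-0.8,0,0,0,0]]'
python3 -m handwheel '[[0,0,0,0,0,0,-0.124],[0,0,0,0,0,0,-0.124],[0,0,0,0,0,0,-0.124],[0,0,0,0,0,0,-0.124],[0,0,0,0,0,0,-0.124],[0,0,0,0,0,0,-0.124],[0,0,0,0,0,0,-0.124],[0,0,0,0,0,0,-0.124],[0,0,0,0,0,0,-0.124],[0,0,0,0,0,0,-0.124],[0,0,0,0,0,0,-0.124],[0,0,0,0,0,0,-0.124]]'
python3 -m handwheel '[[0,0,0,0,0,0,-0.124],[0,0,0,0,0,0,-0.124],[0,0,0,0,0,0,-0.124],[0,0,0,0,0,0,-0.124],[0,0,0,0,0,0,-0.124],[0,0,0,0,0,0,-0.124],[0,0,0,0,0,0,-0.124],[0,0,0,2,0,0,0],[0,0,0,4,0,0,0],[0,0,0,3,0,0,0],[0,0,0,0,0,0,0],[0,0,0,0,0,0,0]]'
python3 - <<'E'
from h import *
np.set_printoptions(precision=2,suppress=True)
p=snapshot("wrist"); save(p,"v1.png",(160,60,480,300),2.4)
q=[(round(d["conf"],2),np.array(d["location"]),proj(p,d["location"])) for d in place_of(p,"vial")]; print(q)
go(677.5,201.5)
E
```

```text
time: 25.47
tool_pos: [677.8, 204.9, 235.0]
tcp_rot: [-180.0, 0.1, 15.0]
ft_force: [0.0, -0.1, -0.3]
finger_gap: 42.5
grip_force: 0.0
time: 26.47
tool_pos: [677.8, 200.6, 235.9]
tcp_rot: [-180.0, 0.0, 100.4]
ft_force: [0.1, -0.2, -0.6]
finger_gap: 42.6
grip_force: 0.0
time: 27.47
tool_pos: [675.9, 200.5, 143.6]
tcp_rot: [-179.7, -0.3, 149.7]
ft_force: [0.4, -0.4, 1.0]
finger_gap: 42.4
grip_force: 0.0
[(0.84, array([632.3, 139.3,   0.3]), array([244.99, 183.57])), (0.65, array([678.7, 203.9,   0.5]), array([326.29, 191.13]))]
pos [679.08 201.52 148.83] rot [179.9    0.12 149.76] tool shift cm [ 0.14 -0.08 -0.  ]
```

View pics/v1.png

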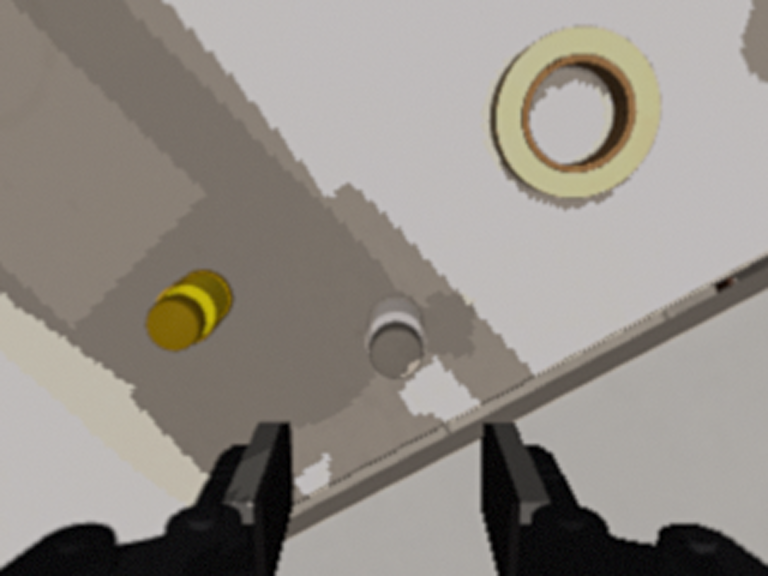

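The crop shows the white-capped clear vial at full-frame px (325,206) between the fingers and the yellow one off at (235,192). I descend on the white-capped one.

```bash
python3 -m handwheel '[[0,0.12,0.1,2,0,0,0],[0,0,0,3.5,0,0,0],[0,0,0,3,0,0,0],[0,0,0,1.8,0,0,0],[0,0,0,1,0,0,0],[0,0,0,0.5,0,0,0],[-0.1,0,0,0,0,0,0],[-0.2,0,0,0,0,0,0],[-0.3,0,0,0,0,0,0],[-1,0,0,0,0,0,0],[-1,0,0,0,0,0,0],[-1,0,0,0,0,0,0]]' 20
python3 -m handwheel '[[-1,0,0,0,0,0,0],[-1,0,0,0,0,0,0]]' 20
```

```text
time: 28.57
tool_pos: [679.1, 203.7, 31.0]
tcp_rot: [179.8, 0.2, 149.8]
ft_force: [-0.4, 0.1, 5.9]
finger_gap: 22.0
grip_force: 19.7
time: 28.73
tool_pos: [679.1, 203.7, 30.9]
tcp_rot: [179.8, 0.2, 149.8]
ft_force: [-0.4, -0.5, 6.6]
finger_gap: 21.7
grip_force: 19.7
```

```bash
python3 -m handwheel '[[-0.1,0,0,0,0,0,0],[-0.1,0,0,0,0,0,0],[-0.1,0,0,-0.3,0,0,0],[-0.1,0,0,0,0,0,0],[-0.1,0,0,0,0,0,0],[-0.3,0,0,0,0,0,0],[-1,0,0,0,0,0,0],[-1,0,0,0,0,0,0],[-1,0,0,0,0,0,0],[-1,0,0,0,0,0,0]]' 25
python3 -c "
from h import *
np.set_printoptions(precision=2,suppress=True); go(507.9,-81.5)"
```

```text
time: 29.57
tool_pos: [677.4, 203.3, 31.2]
tcp_rot: [-180.0, -0.0, 149.8]
ft_force: [0.3, 0.4, 1.1]
finger_gap: 21.6
grip_force: 24.5
pos [677.4  203.27  31.23] rot [-180.     -0.    149.79] tool shift cm [  0.32 -33.14   0.  ]
```

```bash
python3 -m handwheel '[[-0.1,0,0,0,0,0,0],[-0.1,0,0,0,0,0,0],[-0.1,0,0,-0.3,0,0,0],[-0.1,0,0,0,0,0,0],[-0.1,0,0,0,0,0,0],[-0.3,0,0,0,0,0,0],[-1,0,0,0,0,0,0],[-1,0,0,0,0,0,0],[-1,0,0,0,0,0,0],[-1,0,0,0,0,0,0]]' 25
```

```text
time: 30.4
tool_pos: [677.5, 203.3, 34.5]
tcp_rot: [180.0, 0.0, 149.8]
ft_force: [-0.2, 0.5, 1.3]
finger_gap: 21.4
grip_force: 24.6
```

```bash
python3 -m handwheel '[[-1,0,0,-0.5,0,0,0],[-1,0,0,-2,0,0,0],[-1,0,0,-3,0,0,0],[-1,0,0,-3.3,0,0,0],[-1,0,0,-3,0,0,0],[-1,0,-1,-2,0,0,0],[-1,0,-2,-0.7,0,0,0],[-1,0,-3,0,0,0,0],[-1,0.1,-3.2,0,0,0,0],[-1,0.1,-3.2,0,0,0,0],[-1,0.1,-3.2,0,0,0,0],[-1,0,-3.2,0,0,0,0]]'
python3 -m handwheel '[[-1,0,-3.2,0,0,0,0],[-1,0,-3.2,0,0,0,0],[-1,0,-3.2,0,0,0,0],[-1,0,-2.4,0,0,0,0],[-1,0,-1.4,0,0,0,0],[-1,0,-0.9,0,0,0,0],[-1,0,0,0,0,0,0],[-1,0,0,0,0,0,0],[-1,0,0,0,0,0,0]]'
python3 - <<'E'
from h import *
np.set_printoptions(precision=2,suppress=True)
for c in ["side","scene"]:
    p=snapshot(c); print([(round(d["conf"],2),np.array(d["location"])) for d in place_of(p,"vial")])
    save(p,"v2%s.png"%c,(170,80,420,280),2.5)
go(507.9,-81.5)
E
```

```text
time: 31.4
tool_pos: [579.0, 41.3, 179.4]
tcp_rot: [-180.0, -0.0, 149.8]
ft_force: [0.0, -0.5, -0.0]
finger_gap: 21.5
grip_force: 24.5
time: 32.15
tool_pos: [508.7, -80.5, 179.4]
tcp_rot: [180.0, 0.0, 149.8]
ft_force: [0.2, 0.1, -0.8]
finger_gap: 21.5
grip_force: 24.6
[]
[(0.65, array([511.2, -81.2, 143.6])), (0.59, array([632.1, 147.7,  -2.1]))]
pos [508.59 -80.5  179.2 ] rot [180.    -0.01 149.86] tool shift cm [ 0.01 -0.12 -0.  ]
```

View pics/v2side.png

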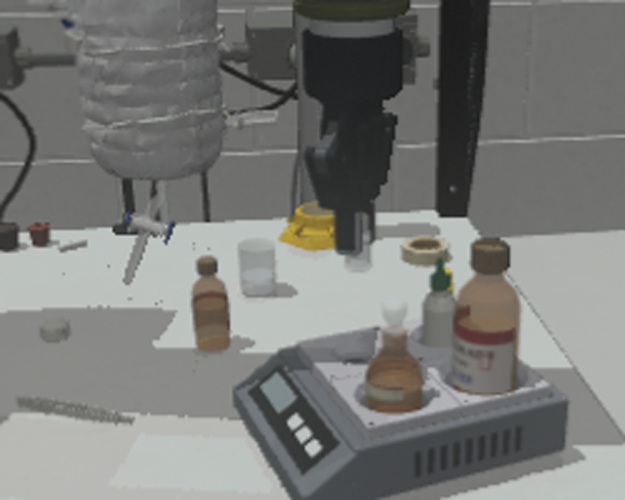

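The vial hangs between the fingers (full-frame px (313,184)) above well d, and the other three stand in their wells.

```bash
python3 -m handwheel '[[-1,0.05,-0.15,1,0,0,0],[-1,0,0,2,0,0,0],[-1,0,0,2,0,0,0],[-1,0,0,1.5,0,0,0],[-1,0,0,0.5,0,0,0],[-1,0,0,0,0,0,0],[-1,0,0,0,0,0,0],[-1,0,0,0,0,0,0]]'
python3 - <<'E'
from h import *
np.set_printoptions(precision=2,suppress=True)
for c in ["side","scene"]:
    p=snapshot(c); print([(round(d["conf"],2),np.array(d["location"])) for d in place_of(p,"vial")])
go(507.9,-81.5)
E
```

```text
time: 33.02
tool_pos: [507.9, -82.5, 110.4]
tcp_rot: [180.0, 0.1, 149.8]
ft_force: [-0.4, -0.3, -0.5]
finger_gap: 21.5
grip_force: 24.6
[(0.49, array([508.4, -87. ,  74.2]))]
[(0.57, array([632. , 144.5,   0.2])), (0.51, array([511.3, -82.4,  76.3]))]
pos [507.76 -82.48 110.31] rot [179.97   0.1  149.79] tool shift cm [ 0.04  0.09 -0.  ]
```

```bash
python3 -m handwheel '[[-1,0.04,0.1,0.7,0,0,0],[-1,0,0,0.6,0,0,0],[-1,0,0,0.3,0,0,0],[-1,0,0,0.2,0,0,0],[-1,0,0,0.1,0,0,0],[-1,0,0,0,0,0,0],[-1,0,0,0,0,0,0]]'
python3 -m handwheel '[[-1,0,0,0.1,0,0,0],[-1,0,0,0.1,0,0,0],[-1,0,0,0,0,0,0],[-1,0,0,0,0,0,0]]'
```

```text
time: 33.8
tool_pos: [507.3, -81.3, 90.3]
tcp_rot: [-180.0, -0.0, 149.8]
ft_force: [-0.1, -0.1, 0.2]
finger_gap: 21.5
grip_force: 24.6
time: 34.13
tool_pos: [507.3, -81.3, 88.4]
tcp_rot: [180.0, 0.0, 149.8]
ft_force: [0.0, 0.0, -0.7]
finger_gap: 21.6
grip_force: 24.6
```

```bash
python3 -m handwheel '[[-1,0,0,0.1,0,0,0],[-1,0,0,0,0,0,0],[-1,0,0,0,0,0,0]]'
```

```text
time: 34.38
tool_pos: [507.6, -81.3, 88.4]
tcp_rot: [180.0, 0.0, 149.8]
ft_force: [-3.3, 0.4, 8.3]
finger_gap: 21.5
grip_force: 25.3
```

```bash
python3 -m handwheel '[[-0.4,0,0,0,0,0,0],[-0.3,0,0,0,0,0,0],[-0.2,0,0,0,0,0,0],[-0.2,0,0,0,0,0,0],[-0.2,0,0,-0.5,0,0,0],[-0.2,0,0,-1.5,0,0,0],[-0.2,0,0,-3,0,0,0],[-0.2,0,0,-3.5,0,0,0],[-0.2,0,0,-3.5,0,0,0],[-0.2,0,0,-3,0,0,0],[-0.2,0,0,0,0,0,0],[-0.2,0,0,0,0,0,0]]'
python3 -m handwheel '[[-0.2,2,2,0,0,0,0],[-0.2,3,3,0,0,0,0],[-0.2,3,3,0,0,0,0],[-0.2,2,2,0,0,0,0],[-0.2,0,0,0,0,0,0],[-0.2,0,0,0,0,0,0],[-0.2,0,0,0,0,0,0]]'
python3 - <<'E'
from h import *
np.set_printoptions(precision=1,suppress=True)
for c in ["side","scene"]:
    p=snapshot(c); save(p,"f%s.png"%c,(190,110,420,290),2.6)
    for n in ["bottle_tall","bottle_small","dropper","vial","beaker","tape"]: print(n,[(round(d["conf"],2),np.array(d["location"])) for d in place_of(p,n)])
E
```

```text
time: 35.38
tool_pos: [508.7, -81.6, 240.3]
tcp_rot: [179.9, 0.3, 149.8]
ft_force: [0.2, -0.1, -0.5]
finger_gap: 33.8
grip_force: 0.0
time: 35.97
tool_pos: [471.1, 53.8, 236.2]
tcp_rot: [-179.9, -0.1, 149.8]
ft_force: [0.3, -0.3, -0.0]
finger_gap: 34.1
grip_force: 0.0
bottle_tall [(0.84, array([ 603.7, -143.9,   44.1]))]
bottle_small [(0.89, array([ 529.2, -164.5,   48.1]))]
dropper [(0.69, array([580.6, -61.6,  48.8]))]
vial [(0.72, array([ 530.5, -162.3,   46.9])), (0.68, array([507. , -82.9,  54. ]))]
beaker [(0.66, array([433.7, 221.5,   3.6])), (0.35, array([503.9, -81.9,  26.5]))]
tape [(0.59, array([644.5, 294.9,   0.2]))]
bottle_tall [(0.9, array([ 600.9, -137.7,   45.7])), (0.9, array([383.3,  90.8,   1.2]))]
bottle_small [(0.39, array([ 601.9, -136.6,   43.1]))]
dropper [(0.82, array([584.4, -61.2,  50.7])), (0.7, array([ 599.5, -139.3,   32.7]))]
vial [(0.81, array([630.2, 146. ,   1.8])), (0.48, array([512.5, -79.3,  51. ]))]
beaker [(0.81, array([433.6, 227.5,   0.9]))]
tape [(0.56, array([641.8, 297.1,   3.8]))]
```

View pics/fside.png

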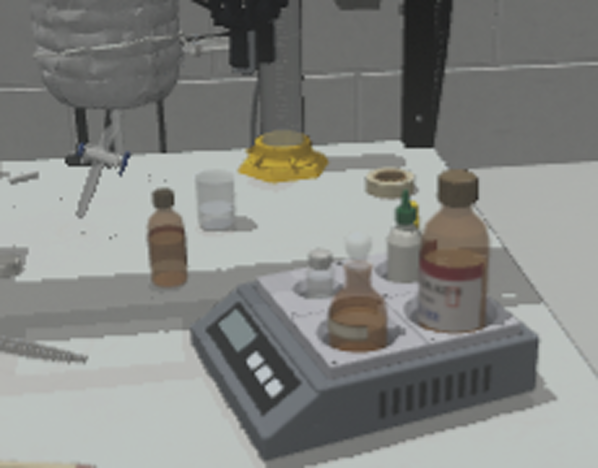

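View pics/fscene.png

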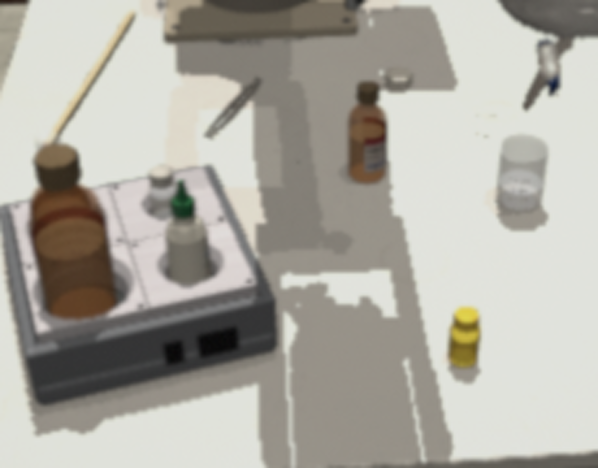

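All four containers stand upright in their matching wells, at the right heights. The beaker, tape and look-alikes have not been moved.

```bash
python3 -c "
from bench import hand_in; print(hand_in())"
```

```text
the job is handed in; nothing more can be done
None
```

I handed the job in at about 36 s: the tall bottle, small stoppered bottle, dropper and vial each stand upright on the floor of their matching wells, and the beaker and tape have not moved; the hand-in gave no verdict. I gripped the small bottle by its neck rather than its body, because the gripper would have hit the stopper.

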